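# Stopper the oil flask, lift the oiled knob with tongs

### The job

The turned wooden knob on the drying stand is freshly oiled, so the robot itself must never touch it. First close the open oil flask with its stopper, pushed down until its flange sits on the neck, and let go of it; then pick up the tongs, close their jaws on the head of the knob, lift it at least 6 cm off the stand and finish while still holding it up in the tongs. Leave the flask standing and closed, and the sanding block, glue bottle and screwdriver where they are.

Things in the scene. Friction and masses are not known exactly. Their poses are not given: they have to be found in the camera images.
- flask: squat steel oil flask, loose, 0.6 kg: round body 80 wide, tapering from height 40 to an upright neck 36 wide outside, whose top rim is 104 above the bench. Origin: centre of its underside, z up. It stands on the bench, on the robot's left.
- flask_mouth (a point): centre of the flask's open mouth, in the plane of the rim. The bore is 27 wide and 38 deep.
- stopper: stopper, 30 g, 60 tall: tapered cork shank 24 long (16 wide at the foot, 23 at the top), then a dark wooden flange 38 wide, 6 thick, then an upright round handle 20 wide (30 to 60 above the origin). Origin: centre of the shank's foot, z up its axis. Starts upright with its shank in the plywood ring. Set in the flask, the flange lies on the rim, so the origin is 24 below it.
- stopper_rest: fixed plywood ring, 64 wide outside, bore 29, 30 high, that holds the stopper at the start: the flange lies on its top. Origin: centre of its underside.
- stand: fixed drying stand: square plywood foot 70 x 70 x 14, with a post 14 wide that carries a round plate 28 wide, top 60 above the bench. Origin: centre of its underside.
- stand_top (a point): centre of the top of the stand's round plate, 60 above the bench.
- knob: turned wooden drawer knob, about 35 g, 32 tall, standing loose on the stand's plate: foot 22 wide and 8 high, neck 16 wide, round head 36 wide from 16 to 32 above the origin. Origin: centre of its foot, z up.
- knob_head (a point): middle of the knob's round head, on its axis, 24 above the foot.
- tongs: sprung steel tongs, 0.135 kg, lying on their side on the right: two arms in a V, 210 long, 24 high, hinged at a dark pin. Origin: underside of the pin, z up the hinge axis, x along the middle of the open V to the jaws. The +y (left) arm is rigid with this body. Each arm has a rubber grip sleeve, 52 long, bench to 24 high, 95 from the pin near the mass centre, and a hollowed jaw, 1 to 22 high.
- grip_left (a point): middle of the outer face of the left (+y) arm's rubber sleeve, 12 above the underside. To grip_right: about 61 when open, 40 when closed on the knob's head. Straddle both sleeves from above, fingers across the tongs, and squeeze; they spring open again.
- grip_right (a point): middle of the outer face of the right arm's rubber sleeve, 12 above the underside.
- jaw_left (a point): jaw of the left arm, 12 above the underside, at the bottom of its V. From jaw_left to jaw_right is about 81 when open, 40 when closed on the knob's head; the head is held centred midway between the two points.
- jaw_right (a point): jaw of the right arm, likewise.
- tongs_arm (a joint): hinge of the tongs' right arm to the left, rad: 0 fully open, grows as squeezed, about 0.22 with the knob's head in the jaws, at most 0.34. It takes 5.5 N at the sleeves to start closing, 10 N when closed on the knob: squeezed to about 54 over the sleeves (0.07 rad) the spring's push holds the tongs in the fingers, jaw points still some 66 apart.
- sanding_block: bystander: cork sanding block 100 x 60 x 35, loose. Origin: centre of its underside.
- glue_bottle: bystander: plain white bottle 56 wide, 130 tall, loose. Origin: centre of its underside.
- screwdriver: bystander: screwdriver lying on the bench, loose. Origin under its middle, x along it.
Mind the look-alikes: they are no part of the job. Leave any yellow look-alike of the flask alone.

How it is judged:
By the outcome, as a careful person would: the job done as asked, in the order asked, and still so for the second after the job is handed in, while the arm keeps its last pose, push and grip.
It also fails if it takes over 54 s, if anything falls off the work surface, if the arm or the gripper's body presses on something with over 40 N, if the wrist force passes 120 N, or if a joint passes its speed limit or range.

### The arm

A 6-joint arm with a two-finger parallel gripper is mounted at the origin on the work surface. World frame = base frame: x ahead of the robot, y to its left, z up, the work surface at z = 0. Lengths are in m, angles in degrees, forces in N, time in s.
With the tool pointing down it reaches from about 0.4 to 0.825 m from the base axis. Payload 7 kg.
Tool frame: the origin (TCP) lies midway between the tips of the shut fingers; the grasp point (between the pads) lies 19 mm behind it; z points along the fingers, y is the line along which they close (so a half turn about z gives the same grasp; the last joint's range is limited). The gripper opens to 88 mm and grips with 3 to 60 N. Pads are 19 mm wide; open, the fingers measure 130 mm over their backs; the gripper's body (78 mm by 193 mm) begins 47 mm behind the grasp point.
Start: joints at [-49.269, 20.546, 0.682, 0, -70.136, -16.507], TCP at [0.277, -0.616, 0.195] pointing down, gripper open.
Joint ranges: [-176.03, 176.03], [-82.01, 121.73], [-58.28, 71.71], [-173.87, 95.51], [-174.79, -0.11], [-173.66, 173.66]. Speed limits (degrees/s): [136.94, 136.94, 172.46, 180, 180, 180].

### API

Orientations are given as [roll, pitch, yaw] about the fixed x, y, z axes, in that order (R = Rz(yaw) Ry(pitch) Rx(roll)).
In Python, from plant import ctrl gives the robot as it stands. The module is installed in compiled form; this text tells all that it offers.
- The arm moves only by the tool play_rows, never from a script. Its argument "commands" is a list that holds one entry, the list of rows, each a list of 7 numbers: the turn, a rotation vector about the tool's x, y, z in rad, then the shift along the tool's x, y, z in cm, then the finger opening in cm, from 0 to 8.76. In form: [[[ax, ay, az, x, y, z, grip], ...]]. A call has 1 to 8 rows; each row is the pose to reach, as a shift and turn from the pose commanded when the call began, along the tool's axes at that moment; what a row does not reach only later rows make up. A row lasts 1/12 s, in which the tool goes at most 41.7 mm and 7.16 degrees, less where a joint would pass 70% of its speed; a pose out of reach is approached as far as the arm can. A call with a gripper value outside its range is refused whole. The fingers move at their own pace and stop on an object; the grip force is fixed at half the most. Time passes only in rows, so rows that repeat a pose let the fingers close. It gives the time, the measured TCP pose, the force, the opening and the grip force at its end, in the units of the state.
- ctrl.get_obs(): the state, without advancing time (a new reading comes with each control period).
- ctrl.snapshot(name): name is "side" or "top" or "wrist"; returns a dict with "color" (400x640x3 uint8, red, green, blue), "camera_matrix" (3x3 intrinsics, pixels), "origin" and "rotation" of the camera in the world; the wrist camera has in their place "hand_eye" (4x4, takes a point from camera to tool coordinates, whose origin is the TCP and whose axes are the flange's). Camera axes: x right, y down, z forward; pixel columns grow to the right and rows downward; lengths in m; the calibration is good to about 2 mm. A picture is of the moment at which its call begins: read the wrist's pose just before it. There is no depth.
- ctrl.close_job(): hands the job in; it is judged then, once.
Trained networks look in a picture, given as the dict that the camera call returned (one of the last four; its "shot" number tells which), for a name from the list of things; names that differ only in an ending like _2 or _b are one class to them, and where a whole thing is asked for, a point or a joint stands for the part that bears it (a point fixed in the world has none). Each returns a list of dicts, best first, with "conf" (0 to 1); they miss things now and then, are a little off and sometimes report something else, mostly with a low value. They report only what shows in the picture. A call takes as long as a camera call. They do not tell look-alikes from the thing itself.
- ctrl.find_in(picture, name): "bbox" ([left, top, width, height] in pixels, round what is visible of it).
The state is a dict: "clock": time; "joint_pos": joint angles; "qvel": joint speeds; "tau": joint torques, N m; "tool_pos": TCP position; "orientation": TCP orientation; "force": force on the tool from outside, world axes, zero at the start; "moment": the same for the moment, N m; "opening": finger opening in m; "gripper_force": force on a finger pad.
Only numpy, scipy, OpenCV 4.12 (cv2) and the standard library are available. Lean on these libraries where they do the work, as an engineer would, in place of code of your own. Each camera call takes 0.05 s, during which the arm holds its last target. There are 200 camera calls.

## Working session

There is one attempt and no reset: what is moved stays moved. The work goes in short steps, Python scripts to look and compute and a tool call to move; the robot and the scene stay as the last step left them, time stands still between calls to the robot, and variables do not carry over. Pictures are saved under pics/ and viewed, at most 10 in all, crops included, and the job is handed in when it is done.

Besides the shell and the picture viewer there is one more tool, called in YAML: its name, and indented under it one key for each argument. play_rows: Moves the arm, as the interface text tells. Its arguments: {"type":"object","properties":{"commands":{"type":"array","items":{"type":"array","items":{"type":"array","items":{"type":"number"}}}}},"required":["commands"]}

```bash
mkdir -p pics; cat > h.py <<'E'
import numpy as np, cv2
from plant import ctrl
from scipy.spatial.transform import Rotation as R
def save(p,n): cv2.imwrite('pics/'+n+'.png', cv2.cvtColor(p['color'],cv2.COLOR_RGB2BGR))
def campose(p,obs=None):
    if 'hand_eye' in p:
        T=np.eye(4);T[:3,:3]=R.from_euler('xyz',obs['orientation'],degrees=True).as_matrix();T[:3,3]=obs['tool_pos']
        T=T@np.array(p['hand_eye']); return np.array(p['camera_matrix']),T[:3,3],T[:3,:3]
    return np.array(p['camera_matrix']),np.array(p['origin']),np.array(p['rotation'])
def ray(c,uv):
    K,o,Rm=c; d=Rm@np.linalg.solve(K,[uv[0],uv[1],1.]); return o,d/np.linalg.norm(d)
def onz(c,uv,z):
    o,d=ray(c,uv); return o+d*(z-o[2])/d[2]
def proj(c,X):
    K,o,Rm=c; q=K@(Rm.T@(np.array(X)-o)); return q[:2]/q[2]
def tri(l):
    A=np.zeros((3,3));b=np.zeros(3)
    for c,uv in l:
        o,d=ray(c,uv);P=np.eye(3)-np.outer(d,d);A+=P;b+=P@o
    X=np.linalg.solve(A,b); return X,[float(np.linalg.norm(proj(c,X)-uv)) for c,uv in l]
E
python3 - <<'E'
from h import *
o=ctrl.get_obs(); print(o)
for n in ['side','top','wrist']:
    o=ctrl.get_obs();p=ctrl.snapshot(n); save(p,n+'0'); c=campose(p,o); print(n,c[0].tolist(),c[1],c[2].tolist(),p.get('shot'))
    for k in ['flask','stopper','stopper_rest','stand','knob','tongs','grip_left','grip_right','jaw_left','jaw_right','sanding_block','glue_bottle','screwdriver']:
        print(k,[(np.round(d['bbox']).tolist(),round(d['conf'],2)) for d in ctrl.find_in(p,k)][:4])
E
```

```text
{'clock': 0.0, 'joint_pos': array([-4.92692705e+01,  2.05906545e+01,  6.34498054e-01, -1.98356740e-02,
       -7.01347140e+01, -1.65065901e+01]), 'qvel': array([ 0.05120046, -0.09356393, -0.00301535, -0.05640425, -0.00466467,
       -0.12157741]), 'tau': array([-7.67969177e-04, -5.82716739e+01,  2.93037021e+01,  6.99683726e+00,
        6.79407429e-03, -1.33301578e-04]), 'tool_pos': array([ 0.27671105, -0.61509721,  0.19403792]), 'orientation': array([ 1.79907576e+02, -7.94271365e-03, -1.55782609e+02]), 'force': array([-0.33149826,  0.29813955,  0.16917284]), 'moment': array([0.00858215, 0.06106639, 0.01488575]), 'gripper_force': 0.0, 'opening': 0.08749268688710352}
side [[443.31553151475805, 0.0, 327.4764234620534], [0.0, 443.31553151475805, 199.47317214810087], [0.0, 0.0, 1.0]] [0.42505242 0.75539073 0.80295408] [-133.5997953376388, 0.09924787910566359, -168.88311397642678] 1
flask [([372.0, 335.0, 48.0, 58.0], 0.65), ([308.0, 318.0, 42.0, 56.0], 0.64)]
stopper [([335.0, 263.0, 15.0, 20.0], 0.79), ([298.0, 187.0, 18.0, 15.0], 0.41)]
stopper_rest [([330.0, 266.0, 28.0, 30.0], 0.81)]

[... 1341 characters left out ...]

sanding_block [([229.0, 108.0, 28.0, 44.0], 0.73)]
glue_bottle [([376.0, 109.0, 27.0, 31.0], 0.83), ([416.0, 154.0, 7.0, 70.0], 0.37)]
screwdriver [([170.0, 123.0, 18.0, 78.0], 0.74)]
wrist [[292.60198980790085, 0.0, 320.9957053393766], [0.0, 292.60198980790085, 199.14823251396592], [0.0, 0.0, 1.0]] [ 0.21448905 -0.64282444  0.38563062] [[-0.41093617661612003, 0.8816639155839558, 0.23194869843414354], [0.9116641091623491, 0.3974424867279956, 0.10444147551949186], [-0.00010398724310695681, 0.25437808415945584, -0.9671048441022406]] 3
flask []
stopper []
stopper_rest []
stand []
knob []
tongs []
grip_left []
grip_right []
jaw_left []
jaw_right []
sanding_block []
glue_bottle []
screwdriver []
```

```bash
sed -i "s/return np.array(p\['camera_matrix'\]),np.array(p\['origin'\]),np.array(p\['rotation'\])/return np.array(p['camera_matrix']),np.array(p['origin']),R.from_euler('xyz',p['rotation'],degrees=True).as_matrix()/" h.py
python3 - <<'E'
import cv2
t=cv2.imread('pics/top0.png'); s=cv2.imread('pics/side0.png')
cv2.imwrite('pics/t1.png',cv2.resize(t[90:320,120:440],(800,575),interpolation=cv2.INTER_CUBIC))
cv2.imwrite('pics/s1.png',cv2.resize(s[110:400,190:430],(496,600),interpolation=cv2.INTER_CUBIC))
E
```

```text
(no output)
```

View pics/t1.png

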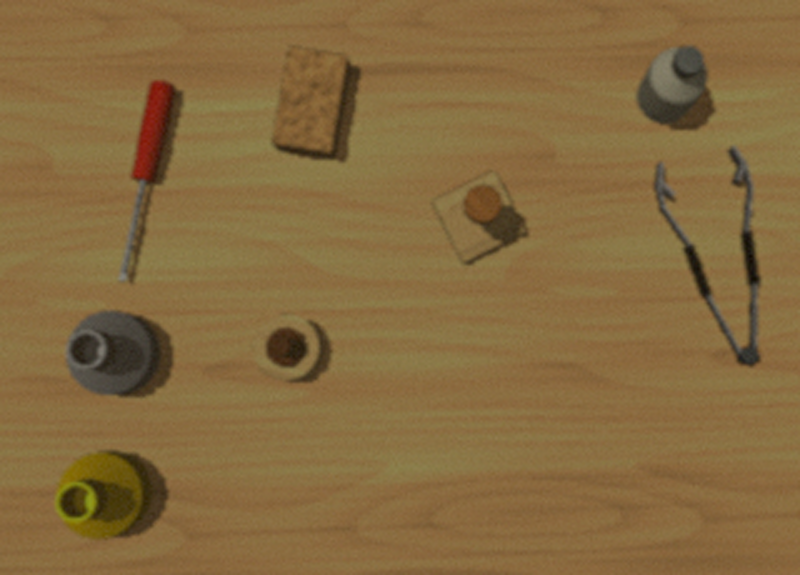

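View pics/s1.png

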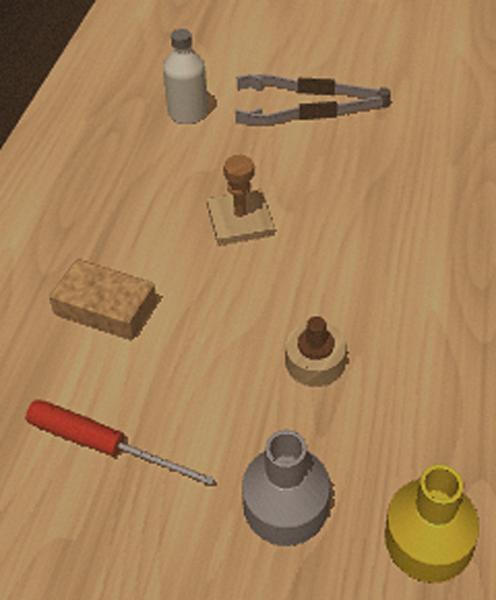

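```bash
python3 - <<'E'
from h import *
o=ctrl.get_obs();pt=ctrl.snapshot('top');ps=ctrl.snapshot('side');ct,cs=campose(pt),campose(ps)
def T(u,v):return np.array([u/2.5+120,v/2.5+90])
def S(u,v):return np.array([u/2.067+190,v/2.069+110])
D=dict(mouth=((89,351),(286,446)),stop=((287,347),(317,332)),knob=((483,203),(239,168)),gl=((698,272),(317,110)),gr=((751,257),(316,86)),jl=((662,185),(250,115)),jr=((742,168),(250,84)),pin=((747,356),(385,98)))
for k,(a,b) in D.items():
    X,e=tri([(ct,T(*a)),(cs,S(*b))]); print(k,X.round(4),np.round(e,1),np.hypot(X[0],X[1]).round(3))
print('blk',onz(ct,T(312,100),.035),'glue',onz(ct,T(687,62),.13),'sd',onz(ct,T(155,130),.015),onz(ct,T(125,278),.004),'yel',onz(ct,T(78,500),.104))
E
```

```text
mouth [0.5041 0.3488 0.1002] [0.2 0.2] 0.613
stop [0.5049 0.1825 0.045 ] [0.1 0.1] 0.537
knob [ 0.6302 -0.0045  0.083 ] [0.5 0.4] 0.63
gl [ 0.5708 -0.2172  0.0095] [0.3 0.3] 0.611
gr [ 0.583  -0.2711  0.0087] [0.3 0.3] 0.643
jl [ 0.658  -0.1847  0.0132] [0.2 0.2] 0.683
jr [ 6.767e-01 -2.691e-01 -3.000e-04] [0.4 0.4] 0.728
pin [ 0.4844 -0.2618  0.0092] [0.6 0.5] 0.551
blk [0.7450251  0.15763053 0.035     ] glue [ 0.74692508 -0.18980984  0.13      ] sd [0.72349911 0.31421299 0.015     ] [0.57903932 0.34582405 0.004     ] yel [0.37423578 0.35577667 0.104     ]
```

```bash
cat >> h.py <<'E'
def delta(X,yaw=None,o=None):
    o=o or ctrl.get_obs(); Rm=R.from_euler('xyz',o['orientation'],degrees=True)
    w=(Rm.inv()*R.from_euler('xyz',[180,0,yaw],degrees=True)).as_rotvec() if yaw is not None else np.zeros(3)
    return w.round(3).tolist(), (100*Rm.inv().apply(np.array(X)-o['tool_pos'])).round(2).tolist()
E
python3 -c "
from h import *
print(delta([.54,-.25,.22],-169.2)); print(delta([.40,-.45,.22]))"
```

```text
([-0.0, -0.0, 0.234], [-38.99, 22.54, -2.51])
([0.0, 0.0, 0.0], [-18.02, 10.05, -2.5])
```

play_rows:
  commands:
    - [[0,0,0.06,-3.5,2,-0.5,8.7],[0,0,0.12,-7,4,-1,8.7],[0,0,0.18,-10.5,6,-1.5,8.7],[0,0,0.234,-14,8,-2,8.7],[0,0,0.234,-17.5,10,-2.5,8.7],[0,0,0.234,-20.5,12,-2.5,8.7],[0,0,0.234,-24,14,-2.5,8.7],[0,0,0.234,-27,15.6,-2.5,8.7]]

```text
clock: 2.87
tool_pos: [0.4602, -0.3604, 0.2205]
orientation: [-180.0, 0.1, -169.2]
force: [0.3, -0.6, 0.3]
opening: 0.087
gripper_force: 0.0
```

```bash
python3 -c "
from h import *
print(ctrl.get_obs()['tool_pos'],ctrl.get_obs()['orientation'],delta([.54,-.25,.22],-169.2))"
```

```text
[ 0.4602057  -0.3603945   0.22052963] [-1.79977632e+02  5.88533238e-02 -1.69159317e+02] ([-0.0, 0.001, 0.001], [-9.91, 9.34, 0.06])
```

play_rows:
  commands:
    - [[0,0,0,-3.5,3.3,0,8.7],[0,0,0,-7,6.6,0,8.7],[0,0,0,-9.9,9.3,0,8.7],[0,0,0,-9.9,9.3,0,8.7],[0,0,0,-9.9,9.3,0,8.7]]

```text
clock: 3.28
tool_pos: [0.5408, -0.2499, 0.2199]
orientation: [180.0, 0.0, -169.0]
force: [0.0, -0.2, 0.3]
opening: 0.0869
gripper_force: 0.0
```

```bash
python3 - <<'E'
from h import *
import pickle
o=ctrl.get_obs();p=ctrl.snapshot('wrist');save(p,'w1');pickle.dump((campose(p,o),o),open('w1.pkl','wb'))
print(o['tool_pos'],delta([.50,-.20,.22],None,o))
c=campose(p,o)
for n,X in dict(gl=[ 0.5708,-0.2172,.012],gr=[.583,-.2711,.012],jl=[.658,-.1847,.012],jr=[.6767,-.2691,.012],pin=[.4844,-.2618,.012],knob=[.6302,-.0045,.084]).items(): print(n,proj(c,X))
E
```

```text
[ 0.54078898 -0.24993912  0.21986309] ([0.0, 0.0, 0.0], [3.05, 5.68, -0.01])
gl [339.18542497 198.5771508 ]
gr [299.96310987 199.69109515]
jl [348.39374385 258.29815226]
jr [290.33585084 259.61546857]
pin [319.80778005 130.4773139 ]
knob [498.50622555 289.44515868]
```

View pics/w1.png

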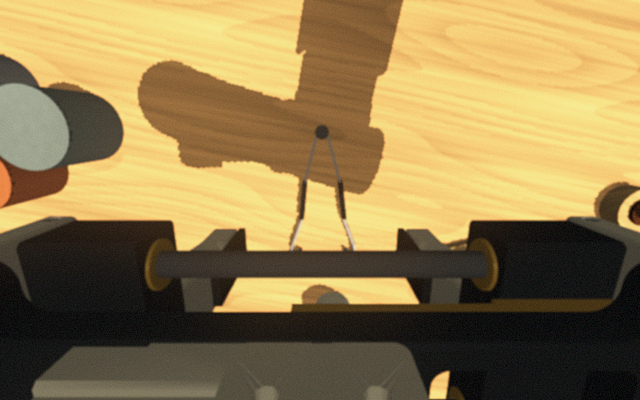

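```bash
python3 -c "
from h import *
print(delta([.50,.20,.22],-169)[1])"
```

```text
[-4.69, 45.05, -0.02]
```

play_rows:
  commands:
    - [[0,0,0,-0.4,3.75,0,8.7],[0,0,0,-0.8,7.5,0,8.7],[0,0,0,-1.2,11.25,0,8.7],[0,0,0,-1.6,15,0,8.7],[0,0,0,-2,18.75,0,8.7],[0,0,0,-2.4,22.5,0,8.7],[0,0,0,-2.8,26.25,0,8.7],[0,0,0,-3.1,30,0,8.7]]

```text
clock: 4.0
tool_pos: [0.5126, 0.0484, 0.2203]
orientation: [180.0, 0.0, -169.3]
force: [0.7, 0.7, -0.1]
opening: 0.0872
gripper_force: 0.0
```

play_rows:
  commands:
    - [[0,0,0,-0.4,3.75,0,8.7],[0,0,0,-0.8,7.5,0,8.7],[0,0,0,-1.2,11.25,0,8.7],[0,0,0,-1.6,15,0,8.7],[0,0,0,-1.6,15,0,8.7],[0,0,0,-1.6,15,0,8.7]]

```text
clock: 4.5
tool_pos: [0.5005, 0.1989, 0.2198]
orientation: [-180.0, -0.0, -169.1]
force: [-0.0, -0.0, -0.0]
opening: 0.087
gripper_force: 0.0
```

```bash
python3 - <<'E'
from h import *
import pickle
o=ctrl.get_obs();p=ctrl.snapshot('wrist');save(p,'w2');c=campose(p,o)
L={k:[(np.round(d['bbox']).tolist(),round(d['conf'],2)) for d in ctrl.find_in(p,k)][:3] for k in ['flask','stopper','stopper_rest']}
pickle.dump((c,L),open('w2.pkl','wb'));print(o['tool_pos'],L,delta([.50,.32,.22],-169)[1])
for X in ([.5041,.3488,.104],[.5049,.1825,.066]):print(proj(c,X))
E
```

```text
[0.500518   0.19887905 0.21980009] {'flask': [([398.0, 168.0, 76.0, 65.0], 0.92), ([429.0, 63.0, 93.0, 68.0], 0.73)], 'stopper': [([296.0, 162.0, 30.0, 27.0], 0.65), ([138.0, 204.0, 58.0, 45.0], 0.15)], 'stopper_rest': [([288.0, 152.0, 48.0, 48.0], 0.93)]} [-2.21, 12.12, 0.01]
[453.53254842 216.54333189]
[306.29494371 182.17432025]
```

View pics/w2.png

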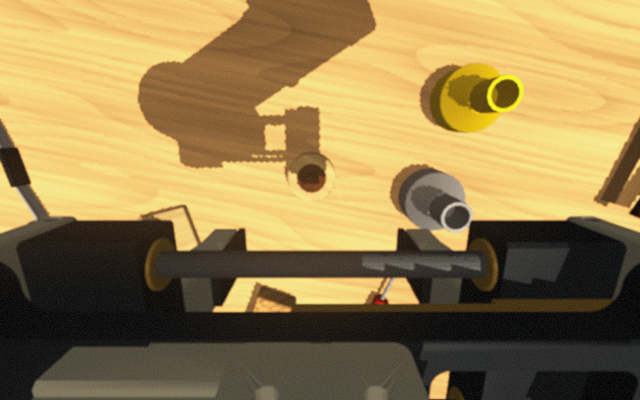

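play_rows:
  commands:
    - [[0,0,0,0,3.75,0,8.7],[0,0,0,0.5,7.5,0,8.7],[0,0,0,1,11,0,8.7],[0,0,0,1,13,0,8.7],[0,0,0,1,13,0,8.7],[0,0,0,1,13,0,8.7]]

```text
clock: 5.2
tool_pos: [0.4666, 0.3238, 0.2198]
orientation: [-180.0, -0.0, -169.2]
force: [-0.2, -0.6, 0.6]
opening: 0.0868
gripper_force: 0.0
```

```bash
python3 - <<'E'
from h import *
import pickle
o=ctrl.get_obs();p=ctrl.snapshot('wrist');save(p,'w3');c=campose(p,o)
L={k:[(np.round(d['bbox']).tolist(),round(d['conf'],2)) for d in ctrl.find_in(p,k)][:3] for k in ['flask','stopper','stopper_rest']}
pickle.dump((c,L),open('w3.pkl','wb'));print(o['tool_pos'],L)
a=cv2.imread('pics/w2.png');b=cv2.imread('pics/w3.png')
u,v=proj(c,[.5041,.3488,.104]).astype(int);s,t=proj(c,[.5049,.1825,.066]).astype(int);print(u,v,s,t)
cr=lambda I,x,y:cv2.resize(I[y-25:y+25,x-32:x+32],(384,300),interpolation=cv2.INTER_CUBIC)
m=np.vstack([np.hstack([cr(a,455,216),cr(a,312,178)]),np.hstack([cr(b,u,v),cr(b,s,t)])]);cv2.imwrite('pics/m3.png',m)
E
```

```text
[0.46655121 0.3237949  0.21982582] {'flask': [([306.0, 175.0, 60.0, 64.0], 0.9), ([331.0, 73.0, 66.0, 68.0], 0.68)], 'stopper': [([198.0, 170.0, 30.0, 31.0], 0.72)], 'stopper_rest': [([191.0, 160.0, 52.0, 50.0], 0.92)]}
336 224 199 190
```

View pics/m3.png

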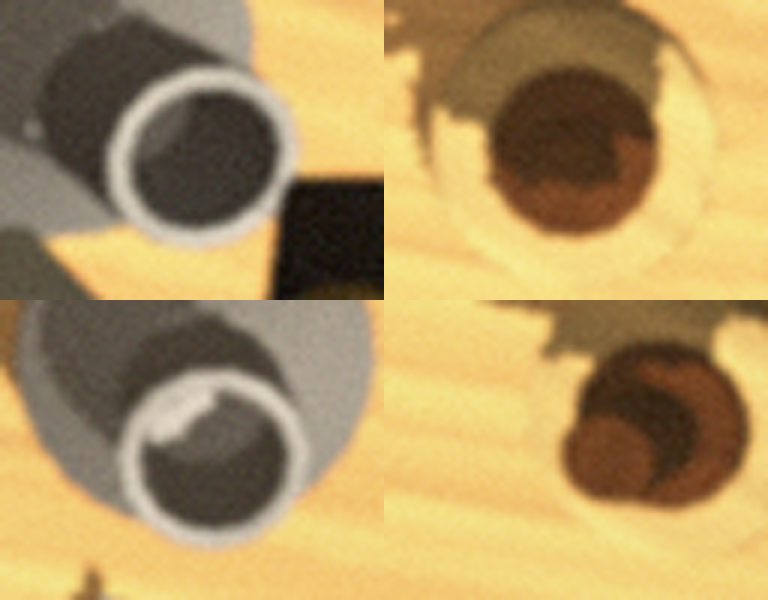

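```bash
python3 - <<'E'
from h import *
import pickle
c2=pickle.load(open('w2.pkl','rb'))[0];c3=pickle.load(open('w3.pkl','rb'))[0]
for n,a,b in (('mouth',(456.1,216.6),(338.9,224.8)),('flange',(311.4,177.8),(213.3,185.3))):
    print(n,tri([(c2,np.array(a)),(c3,np.array(b))]))
print('handle top at .066',onz(c3,(203.8,190.8),.066),'flange at .036',onz(c2,(311.4,177.8),.036),onz(c3,(213.3,185.3),.036))
print('mouth .104',onz(c2,(456.1,216.6),.104),onz(c3,(338.9,224.8),.104))
print('delta',delta([.5049,.1825,.12]))
E
```

```text
mouth (array([0.50378133, 0.35192691, 0.10338974]), [0.014447920677172358, 0.014324162128998695])
flange (array([0.50467719, 0.18763964, 0.03383769]), [0.06992858254728994, 0.0694864943369864])
handle top at .066 [0.50471588 0.18763439 0.066     ] flange at .036 [0.50417867 0.18761096 0.036     ] [0.50416296 0.18837037 0.036     ]
mouth .104 [0.50362577 0.35159185 0.104     ] [0.50358997 0.35185172 0.104     ]
delta ([0.0, 0.0, 0.0], [-1.12, -14.49, 10.01])
```

play_rows:
  commands:
    - [[0,0,0,-0.3,-3.5,1,8.7],[0,0,0,-0.6,-7,3,8.7],[0,0,0,-0.9,-10.5,5,8.7],[0,0,0,-1.18,-14.1,7,8.7],[0,0,0,-1.18,-14.1,10,6],[0,0,0,-1.18,-14.1,13,6],[0,0,0,-1.18,-14.1,15.5,6],[0,0,0,-1.18,-14.1,16,6]]

```text
clock: 6.07
tool_pos: [0.5024, 0.1848, 0.0563]
orientation: [-179.9, -0.3, -169.4]
force: [-0.9, -1.1, 0.2]
opening: 0.0657
gripper_force: 0.0
```

```bash
python3 - <<'E'
from h import *
o=ctrl.get_obs();print(o['tool_pos'],o['orientation'],delta([.5046,.1876,.041],-169.2,o))
E
```

```text
[0.50238163 0.18480058 0.05630518] [-179.87510412   -0.31188515 -169.35485984] ([-0.002, -0.005, -0.003], [-0.28, 0.24, 1.53])
```

play_rows:
  commands:
    - [[0,0,0,0,0,0.6,6],[0,0,0,0,0,1.2,6],[0,0,0,0,0,1.4,6],[0,0,0,0,0,1.4,6]]

```text
clock: 6.4
tool_pos: [0.5049, 0.1882, 0.0466]
orientation: [180.0, 0.1, -169.2]
force: [0.3, -0.4, 1.2]
opening: 0.0603
gripper_force: 0.0
```

```bash
python3 - <<'E'
from h import *
o=ctrl.get_obs();print(o['tool_pos'],o['orientation'],delta([.5046,.1876,.041],-169.2,o))
E
```

```text
[0.50490614 0.18818405 0.04662897] [ 1.79970144e+02  5.92960985e-02 -1.69168613e+02] ([0.001, 0.001, 0.001], [0.04, -0.05, 0.56])
```

play_rows:
  commands:
    - [[0,0,0,0,0,0.6,6],[0,0,0,0,0,0.6,3],[0,0,0,0,0,0.6,1],[0,0,0,0,0,0.6,1],[0,0,0,0,0,0.6,1],[0,0,0,0,0,0.6,1],[0,0,0,0,0,0.6,1],[0,0,0,0,0,0.6,1]]

```text
clock: 7.07
tool_pos: [0.5045, 0.1878, 0.04]
orientation: [180.0, 0.0, -169.2]
force: [0.4, 0.4, 0.6]
opening: 0.0187
gripper_force: 0.0
```

play_rows:
  commands:
    - [[0,0,0,0,0,0,1],[0,0,0,0,0,0,1],[0,0,0,0,0,0,1]]

```text
clock: 7.32
tool_pos: [0.5045, 0.1878, 0.04]
orientation: [180.0, -0.0, -169.2]
force: [0.9, -0.4, 0.2]
opening: 0.0103
gripper_force: 0.0
```

```bash
python3 - <<'E'
from h import *
o=ctrl.get_obs();p=ctrl.snapshot('wrist');q=ctrl.snapshot('side');save(p,'w4');save(q,'s4')
s,t=proj(campose(q),[.5049,.187,.06]).astype(int)
a=cv2.resize(p['color'][100:300,220:420],(400,400),interpolation=cv2.INTER_CUBIC);b=cv2.resize(q['color'][t-50:t+50,s-50:s+50],(400,400),interpolation=cv2.INTER_CUBIC)
cv2.imwrite('pics/m4.png',np.hstack([a,b])[:,:,::-1]);print(s,t)
E
```

```text
343 267
```

View pics/m4.png

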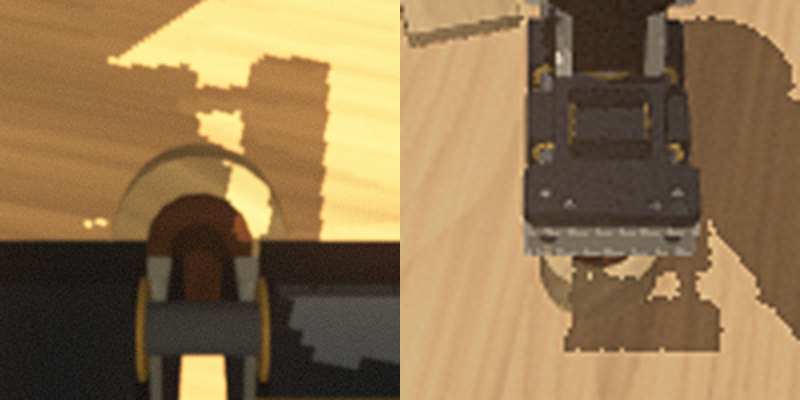

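play_rows:
  commands:
    - [[0,0,0,0,0,0,0],[0,0,0,0,0,0,0],[0,0,0,0,0,0,0],[0,0,0,0,0,0,0]]

```text
clock: 7.75
tool_pos: [0.5045, 0.1878, 0.04]
orientation: [180.0, 0.0, -169.2]
force: [0.0, 0.3, -0.8]
opening: 0.0005
gripper_force: 0.0
```

```bash
python3 - <<'E'
from h import *
o=ctrl.get_obs();p=ctrl.snapshot('wrist');save(p,'w5');c=campose(p,o)
print([proj(c,X) for X in ([.5046,.1876,.066],[.5046,.1876,.036],o['tool_pos'])])
a=cv2.resize(p['color'][140:340,220:420],(600,600),interpolation=cv2.INTER_CUBIC)
cv2.imwrite('pics/m5.png',a[:,:,::-1])
E
```

```text
[array([319.36102154, 239.37044945]), array([319.59658124, 222.83416362]), array([319.87098039, 224.63670706])]
```

View pics/m5.png

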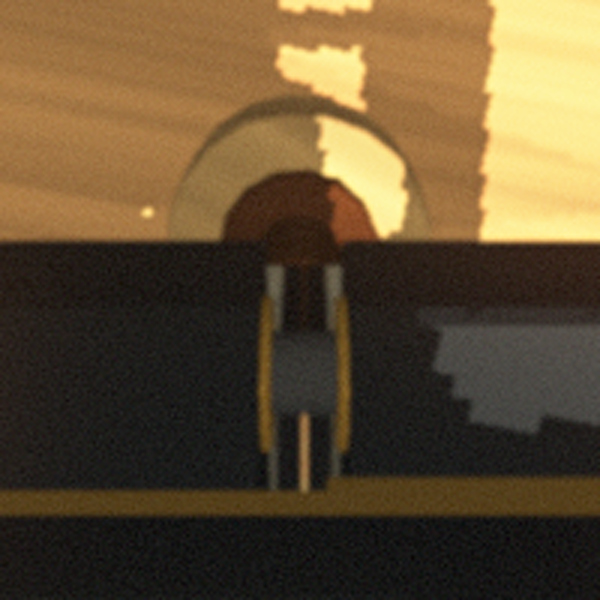

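The shut fingers closed on nothing. In the first wrist picture the inner tip corner is at (245, 228). With the 88 and 130 mm widths, that puts the real tips about 34 mm behind the reported TCP. So the fingers are still above the handle, and I'll open, go down slowly and watch the force.

play_rows:
  commands:
    - [[0,0,0,0,0,0,4.5],[0,0,0,0,0,0,4.5],[0,0,0,0,0,0,4.5],[0,0,0,0,0,0,4.5],[0,0,0,0,0,0.7,4.5],[0,0,0,0,0,1.4,4.5],[0,0,0,0,0,2.0,4.5],[0,0,0,0,0,2.0,4.5]]

```text
clock: 8.47
tool_pos: [0.5034, 0.1871, 0.0181]
orientation: [-179.9, -0.1, -169.2]
force: [-1.1, -0.0, -0.6]
opening: 0.0436
gripper_force: 0.0
```

play_rows:
  commands:
    - [[0,0,0,0,0,0.6,4.5],[0,0,0,0,0,1.2,4.5],[0,0,0,0,0,1.2,3],[0,0,0,0,0,1.2,1],[0,0,0,0,0,1.2,1],[0,0,0,0,0,1.2,1],[0,0,0,0,0,1.2,1],[0,0,0,0,0,1.2,1]]

```text
clock: 9.13
tool_pos: [0.5047, 0.1879, 0.0082]
orientation: [180.0, 0.0, -169.2]
force: [0.3, -0.4, 1.7]
opening: 0.0196
gripper_force: 30.0
```

play_rows:
  commands:
    - [[0,0,0,0,0,-1,1],[0,0,0,0,0,-3,1],[0,0,0,0,0,-6,1],[0,0,0,0,0,-9,1],[0,0,0,0,0,-12,1],[0,0,0,-0.3,1.6,-13,1],[0,0,0,-0.8,4.5,-13,1],[0,0,0,-1.4,7.5,-13,1]]

```text
clock: 9.8
tool_pos: [0.5046, 0.2647, 0.1407]
orientation: [179.9, 0.2, -169.3]
force: [-0.2, 0.3, -1.6]
opening: 0.0194
gripper_force: 30.0
```

play_rows:
  commands:
    - [[0,0,0,-0.5,3,0,1],[0,0,0,-1,5.5,0,1],[0,0,0,-1.4,7.5,0,1],[0,0,0,-1.57,8.6,0,1],[0,0,0,-1.57,8.6,0,1],[0,0,0,-1.57,8.6,0,1],[0,0,0,-1.57,8.6,0,1]]

```text
clock: 10.38
tool_pos: [0.5032, 0.3507, 0.1382]
orientation: [-180.0, -0.0, -169.2]
force: [0.4, -0.1, 0.1]
opening: 0.019
gripper_force: 30.0
```

```bash
python3 - <<'E'
from h import *
o=ctrl.get_obs();p=ctrl.snapshot('wrist');save(p,'w6');q=ctrl.snapshot('side');save(q,'s6');c=campose(p,o);cs=campose(q)
print(o['tool_pos'],o['opening'],o['gripper_force'],delta([.5037,.3521,.1382],-169.2,o))
off=o['tool_pos']-[.5047,.1879,.0082]; S=np.array([.5046,.1876,.006])+off
print('foot exp',S,'side foot',proj(cs,S),'mouth',proj(cs,[.5036,.3518,.104]),'top',proj(cs,S+[0,0,.03]),'wrist flange',proj(c,S+[0,0,.03]),'mouth',proj(c,[.5036,.3518,.104]))
u,v=proj(cs,[.5036,.3518,.12]).astype(int)
cv2.imwrite('pics/m6.png',np.hstack([cv2.resize(q['color'][v-40:v+40,u-40:u+40],(400,400)),cv2.resize(p['color'][140:260,260:380],(400,400))])[:,:,::-1]);print(u,v)
E
```

```text
[0.50323899 0.35066626 0.13819839] 0.01897815161181735 29.99994456768036 ([-0.0, -0.0, 0.0], [-0.07, 0.13, -0.0])
foot exp [0.50313899 0.35036626 0.13599839] side foot [329.01162085 315.48741341] mouth [328.58722234 326.03753301] top [329.023442   305.68884538] wrist flange [319.22250813 240.13537652] mouth [321.34502469 210.89641297]
328 321
```

View pics/m6.png

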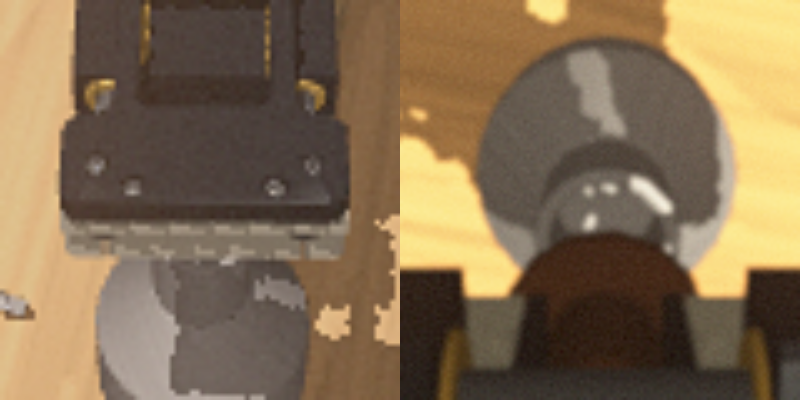

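play_rows:
  commands:
    - [[0,0,0,-0.07,0.14,0,1],[0,0,0,-0.07,0.14,1,1],[0,0,0,-0.07,0.14,2,1],[0,0,0,-0.07,0.14,3,1],[0,0,0,-0.07,0.14,3.8,1],[0,0,0,-0.07,0.14,4.5,1],[0,0,0,-0.07,0.14,5,1],[0,0,0,-0.07,0.14,5,1]]

```text
clock: 11.15
tool_pos: [0.5033, 0.3524, 0.0863]
orientation: [-179.9, -0.1, -169.2]
force: [-0.1, 0.5, -0.9]
opening: 0.019
gripper_force: 30.0
```

play_rows:
  commands:
    - [[0,0,0,0,0,0.15,1],[0,0,0,0,0,0.3,1],[0,0,0,0,0,0.45,1],[0,0,0,0,0,0.6,1],[0,0,0,0,0,0.6,1]]

```text
clock: 11.57
tool_pos: [0.5041, 0.3532, 0.0823]
orientation: [180.0, 0.0, -169.2]
force: [0.9, -0.4, 0.1]
opening: 0.019
gripper_force: 30.0
```

play_rows:
  commands:
    - [[0,0,0,0,0,0.1,1],[0,0,0,0,0,0.2,1],[0,0,0,0,0,0.3,1],[0,0,0,0,0,0.3,1]]

```text
clock: 11.9
tool_pos: [0.5048, 0.3536, 0.0822]
orientation: [179.9, 0.2, -169.1]
force: [-6.0, -3.6, 19.3]
opening: 0.0194
gripper_force: 30.0
```

play_rows:
  commands:
    - [[0,0,0,0,0,-0.2,1],[0,0,0,0,0,-0.2,3],[0,0,0,0,0,-0.2,4],[0,0,0,0,0,-0.2,4.5],[0,0,0,0,0,-0.2,4.5],[0,0,0,0,0,-1.5,4.5],[0,0,0,0,0,-4,4.5],[0,0,0,0,0,-8,4.5]]

```text
clock: 12.57
tool_pos: [0.5019, 0.3511, 0.1556]
orientation: [-179.7, -0.4, -169.2]
force: [0.9, 0.7, -1.3]
opening: 0.0448
gripper_force: 0.0
```

play_rows:
  commands:
    - [[0,0,0,1.5,0,-4,8.7],[0,0,0,2.5,-3,-6,8.7],[0,0,0,2.5,-3,-6,8.7],[0,0,0,2.5,-3,-6,8.7]]

```text
clock: 12.9
tool_pos: [0.4852, 0.3186, 0.2208]
orientation: [179.9, 0.1, -169.2]
force: [0.9, 0.5, -0.2]
opening: 0.066
gripper_force: 0.0
```

```bash
python3 - <<'E'
from h import *
o=ctrl.get_obs();p=ctrl.snapshot('wrist');save(p,'w7');c=campose(p,o)
print(o['tool_pos'],o['force'],{k:[(np.round(d['bbox']).tolist(),round(d['conf'],2)) for d in ctrl.find_in(p,k)][:3] for k in ['flask','stopper']})
print([proj(c,X).round(1) for X in([.5036,.3518,.11],[.5036,.3518,.14],[.5036,.3518,0])])
print(delta([.52,.05,.22],-169.2,o),delta([.55,-.26,.22],-169.2,o))
u,v=proj(c,[.5036,.3518,.11]).astype(int)
cv2.imwrite('pics/m7.png',cv2.resize(p['color'][v-50:v+50,u-60:u+60],(720,600),interpolation=cv2.INTER_CUBIC)[:,:,::-1])
E
```

```text
[0.48520834 0.31860705 0.2207531 ] [ 0.85649733  0.46326788 -0.2076533 ] {'flask': [([337.0, 56.0, 67.0, 69.0], 0.9), ([315.0, 160.0, 61.0, 62.0], 0.7)], 'stopper': [([330.0, 196.0, 38.0, 34.0], 0.93)]}
[array([347.1, 210.8]), array([349.8, 219.9]), array([340.3, 188.3])]
([0.002, 0.003, -0.0], [1.6, -27.04, 0.01]) ([0.002, 0.003, -0.0], [4.45, -58.05, -0.08])
```

View pics/m7.png

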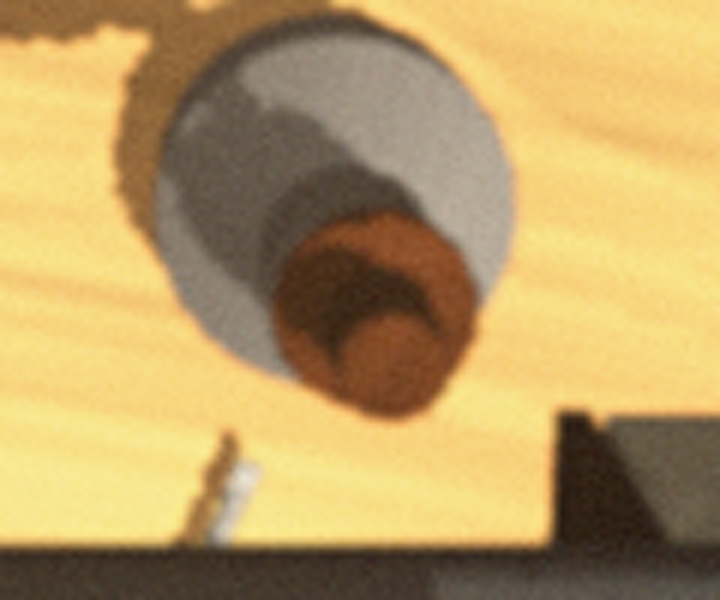

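```bash
python3 - <<'E'
from h import *
print(delta([.59,.03,.22],-169.2))
import pickle
c,o=pickle.load(open('w1.pkl','rb'))
im=cv2.imread('pics/w1.png');g=im.max(2).astype(int)
m=np.zeros_like(g,np.uint8);m[120:218,285:365]=(g[120:218,285:365]<75)
n,l,s,ce=cv2.connectedComponentsWithStats(m)
for i in range(1,n):
    if s[i,4]>15: print(s[i],ce[i].round(1),onz(c,ce[i],.024).round(4))
for v in (185,192,199,206,213): print(v,g[v,292:352].tolist())
E
```

```text
([-0.001, -0.002, 0.0], [-4.94, -30.33, -0.22])
[316 126  12  13 127] [321.5 131.9] [ 0.4854 -0.2594  0.024 ]
[300 182   6  36  79] [302.7 199. ] [ 0.578  -0.2673  0.024 ]
[338 182   7  36 102] [341.2 197.5] [ 0.5658 -0.2162  0.024 ]
185 [245, 246, 246, 247, 244, 231, 178, 146, 135, 124, 87, 65, 55, 68, 134, 221, 247, 248, 246, 247, 246, 246, 246, 247, 247, 246, 247, 248, 249, 247, 247, 245, 243, 223, 187, 163, 165, 163, 154, 145, 138, 144, 143, 142, 132, 112, 83, 57, 53, 48, 71, 113, 141, 140, 140, 142, 138, 141, 146, 147]
192 [247, 247, 246, 248, 247, 233, 183, 157, 134, 106, 79, 61, 63, 116, 197, 243, 248, 246, 246, 246, 246, 246, 247, 246, 247, 246, 246, 246, 247, 246, 247, 246, 246, 246, 247, 247, 246, 246, 246, 246, 247, 247, 236, 197, 162, 133, 108, 71, 55, 48, 77, 147, 215, 244, 245, 237, 225, 220, 215, 196]
199 [247, 245, 247, 246, 228, 172, 151, 140, 120, 79, 69, 63, 90, 161, 233, 247, 247, 247, 247, 247, 247, 246, 246, 246, 247, 247, 247, 247, 247, 245, 247, 247, 245, 246, 246, 246, 247, 247, 246, 247, 246, 247, 246, 228, 175, 144, 141, 111, 77, 56, 62, 103, 186, 238, 247, 248, 246, 246, 246, 246]
206 [248, 246, 246, 246, 229, 179, 152, 133, 106, 75, 67, 65, 129, 225, 247, 248, 247, 245, 247, 245, 246, 246, 245, 246, 247, 246, 246, 247, 246, 245, 248, 246, 246, 246, 246, 247, 247, 247, 247, 247, 246, 247, 249, 245, 219, 168, 146, 131, 96, 70, 58, 67, 132, 217, 246, 248, 246, 247, 247, 246]
213 [246, 246, 247, 248, 248, 245, 213, 144, 85, 64, 63, 112, 186, 241, 248, 247, 247, 247, 247, 246, 247, 246, 247, 246, 247, 246, 247, 247, 247, 246, 247, 246, 246, 246, 247, 247, 245, 246, 247, 247, 246, 247, 246, 246, 245, 236, 210, 169, 132, 94, 67, 65, 78, 154, 224, 247, 248, 247, 246, 247]
```

play_rows:
  commands:
    - [[0,0,0,-0.6,-3.8,0,8.7],[0,0,0,-1.2,-7.6,0,8.7],[0,0,0,-1.8,-11.4,0,8.7],[0,0,0,-2.4,-15.2,0,8.7],[0,0,0,-3,-19,0,8.7],[0,0,0,-3.7,-22.8,0,8.7],[0,0,0,-4.3,-26.6,0,8.7],[0,0,0,-4.9,-30.3,0,8.7]]

```text
clock: 13.72
tool_pos: [0.5901, 0.0287, 0.2171]
orientation: [-180.0, -0.2, -169.2]
force: [0.1, 0.2, 0.1]
opening: 0.0871
gripper_force: 0.0
```

play_rows:
  commands:
    - [[0,0,0,0,0,0,8.7],[0,0,0,0,0,0,8.7],[0,0,0,0,0,0,8.7],[0,0,0,0,0,0,8.7]]

```text
clock: 14.05
tool_pos: [0.5897, 0.0313, 0.218]
orientation: [-180.0, -0.1, -169.1]
force: [0.2, 0.7, 0.5]
opening: 0.0869
gripper_force: 0.0
```

```bash
python3 - <<'E'
from h import *
import pickle
o=ctrl.get_obs();p=ctrl.snapshot('wrist');save(p,'w8');c=campose(p,o);pickle.dump((c,o),open('w8.pkl','wb'))
print(o['tool_pos'],{k:[(np.round(d['bbox']).tolist(),round(d['conf'],2)) for d in ctrl.find_in(p,k)][:3] for k in ['knob','stand']})
print(proj(c,[.6302,-.0045,.084]),proj(c,[.6302,-.0045,.0]))
print(delta([.58,-.09,.22],-169.2,o))
E
```

```text
[0.58965506 0.03126779 0.21798731] {'knob': [([270.0, 196.0, 33.0, 34.0], 0.96), ([90.0, 51.0, 23.0, 161.0], 0.48)], 'stand': [([264.0, 169.0, 55.0, 51.0], 0.93), ([86.0, 36.0, 79.0, 174.0], 0.69)]}
[283.50210268 212.64007543] [290.75247288 195.2740381 ]
([-0.0, -0.002, 0.001], [3.23, -11.73, -0.2])
```

play_rows:
  commands:
    - [[0,0,0,1,-3.8,0,8.7],[0,0,0,2.1,-7.6,0,8.7],[0,0,0,3.2,-11.7,0,8.7],[0,0,0,3.2,-11.7,0,8.7],[0,0,0,3.2,-11.7,0,8.7],[0,0,0,3.2,-11.7,0,8.7]]

```text
clock: 14.7
tool_pos: [0.5805, -0.0901, 0.2191]
orientation: [180.0, 0.0, -169.2]
force: [0.4, 0.7, 0.3]
opening: 0.0866
gripper_force: 0.0
```

```bash
python3 - <<'E'
from h import *
import pickle
o=ctrl.get_obs();p=ctrl.snapshot('wrist');save(p,'w9');c=campose(p,o);pickle.dump((c,o),open('w9.pkl','wb'))
print(o['tool_pos'],{k:[(np.round(d['bbox']).tolist(),round(d['conf'],2)) for d in ctrl.find_in(p,k)][:3] for k in ['knob','tongs','grip_right']})
print(proj(c,[.6302,-.0045,.084]))
c8,_=pickle.load(open('w8.pkl','rb'))
# knob head blob: reddish, saturation segmentation
for n,cc,X in(('w8',c8,None),('w9',c,None)):
    im=cv2.imread(f'pics/{n}.png');h=cv2.cvtColor(im,cv2.COLOR_BGR2HSV)
    u,v=proj(cc,[.6302,-.0045,.084]).astype(int)
    w=h[v-25:v+25,u-25:u+25]
    print(n,u,v);[print(' '.join(f'{a[0]:3d}/{a[2]:3d}' for a in w[r,::4])) for r in range(0,50,5)]
print(delta([.572,-.242,.10],-168.3,o))
E
```

```text
[ 0.58048539 -0.09007045  0.21908439] {'knob': [([371.0, 221.0, 28.0, 32.0], 0.57)], 'tongs': [([178.0, 66.0, 72.0, 166.0], 0.56)], 'grip_right': [([183.0, 79.0, 19.0, 153.0], 0.71), ([179.0, 67.0, 73.0, 161.0], 0.63)]}
[382.97323862 237.68054291]
w8 283 212
 22/247  19/234  17/123  19/127  17/131  18/134  17/134  17/132  18/168  23/247  22/244  22/246  22/245
 24/247  23/247  17/141  18/131  16/137  17/133  17/138  17/138  17/132  18/210  23/246  22/245  22/245
 22/247  22/247  18/237  18/135  18/138  17/132  14/108  15/ 90  16/ 84  15/ 86  19/236  23/245  23/245
 23/246  24/247  21/247  22/245  16/142  15/201  14/223  15/210  15/210  14/156  16/137  22/246  23/247
 20/246  20/247  21/248  19/237  15/209  15/217  15/227  15/226  15/211  15/221  14/171  20/240  22/243
 18/241  19/241  19/245  15/217  15/220  15/218  14/215  15/228  15/227  15/214  15/219  22/240  25/247
 20/247  20/246  20/245  17/231  14/217  15/219  14/214  15/214  15/230  15/227  15/202  24/245  24/247
 20/245  20/245  20/246  21/247  15/213  15/222  15/213  15/209  15/221  15/230  16/229  20/246  20/247
 19/245  
[... 593 characters left out ...]
  14/166  18/214  18/234  21/249
 23/246  23/245  22/244  21/244  12/ 85  15/213  15/228  15/232  15/230  15/219  14/142  16/ 47  13/ 54
 21/242  23/245  23/247  23/248  14/184  15/226  15/224  15/225  15/232  14/226  13/109  15/ 42  14/ 48
 21/237  25/248  25/248  24/247  15/180  15/229  15/220  15/220  15/225  15/231  13/100  16/ 42  13/ 45
 20/247  21/247  21/249  21/248  19/240  15/211  14/230  15/215  15/218  15/234  14/ 77  16/ 48  13/ 43
 14/ 63  12/ 57  13/ 58  14/ 59  15/ 55  13/ 49  17/ 57  14/ 57  15/ 58  19/ 52   9/ 53  18/ 48  17/ 50
 18/ 63  16/ 69  14/ 63  16/ 64  13/ 64  17/ 62  11/ 60  16/ 59  17/ 60  21/ 58  12/ 58  11/ 61  17/ 64
([0.0, 0.0, -0.016], [3.69, -14.77, 11.91])
```

```bash
python3 - <<'E'
from h import *
import pickle
for n,uv in(('w8',(287,214)),('w9',(384,235))):
    c,o=pickle.load(open(n+'.pkl','rb'))
    h=cv2.cvtColor(cv2.imread(f'pics/{n}.png'),cv2.COLOR_BGR2HSV).astype(int)
    m=((h[:,:,0]<=17)&(h[:,:,2]>195)&(h[:,:,1]>120)).astype(np.uint8)
    k,l,s,ce=cv2.connectedComponentsWithStats(m);i=l[uv[1],uv[0]];print(n,s[i],ce[i])
    pts=np.argwhere(l==i)[:,::-1].astype(np.float32);
    if n=='w9': print('rows',[(r,pts[pts[:,1]==r][:,0].min(),pts[pts[:,1]==r][:,0].max()) for r in range(222,246,3) if (pts[:,1]==r).any()])
    (x,y),r=cv2.minEnclosingCircle(pts);print(x,y,r,onz(c,(x,y),.092),onz(c,(x,y),.084))
E
```

```text
w8 [269 201  32  28 671] [284.8271237  214.40983607]
284.5 215.0 15.692455291748047 [ 0.63010639 -0.00236301  0.092     ] [ 0.63281902 -0.00290774  0.084     ]
w9 [372 227  25  23 473] [384.93023256 238.62367865]
rows [(228, np.float32(381.0), np.float32(394.0)), (231, np.float32(377.0), np.float32(396.0)), (234, np.float32(375.0), np.float32(395.0)), (237, np.float32(374.0), np.float32(395.0)), (240, np.float32(374.0), np.float32(395.0)), (243, np.float32(374.0), np.float32(395.0))]
384.7682800292969 239.23170471191406 14.538857460021973 [ 0.62881356 -0.00437866  0.092     ] [ 0.63172549 -0.00191598  0.084     ]
```

```bash
python3 - <<'E'
from h import *
import pickle
c8=pickle.load(open('w8.pkl','rb'))[0];c9=pickle.load(open('w9.pkl','rb'))[0]
print(tri([(c8,np.array([284.5,215.])),(c9,np.array([388,239.5]))]))
print(delta([.572,-.242,.14],-168.3))
E
```

```text
(array([ 0.62770142, -0.00199111,  0.09647504]), [0.7555432140353194, 0.7349504489742364])
([0.0, 0.0, -0.014], [3.75, -14.84, 7.9])
```

play_rows:
  commands:
    - [[0,0,0,1,-3.7,1,8.7],[0,0,0,2,-7.5,3,8.7],[0,0,0,3,-11.2,5,8.7],[0,0,-0.014,3.7,-14.8,7,8.7],[0,0,-0.014,3.7,-14.8,9.5,8.7],[0,0,-0.014,3.7,-14.8,9.9,8.7],[0,0,-0.014,3.7,-14.8,9.9,8.7],[0,0,-0.014,3.7,-14.8,9.9,8.7]]

```text
clock: 15.57
tool_pos: [0.5727, -0.2419, 0.1208]
orientation: [-180.0, 0.0, -168.3]
force: [1.1, -0.1, 0.7]
opening: 0.087
gripper_force: 0.0
```

```bash
python3 - <<'E'
from h import *
import pickle
o=ctrl.get_obs();p=ctrl.snapshot('wrist');save(p,'w10');c=campose(p,o);pickle.dump((c,o),open('w10.pkl','wb'))
print(o['tool_pos'],o['orientation'],[proj(c,X).round() for X in ([.4854,-.2594,.024],[.578,-.267,.024],[.566,-.216,.024])])
g=p['color'].max(2).astype(int);m=np.zeros(g.shape,np.uint8);m[60:218,250:400]=g[60:218,250:400]<75
n,l,s,ce=cv2.connectedComponentsWithStats(m)
for i in range(1,n):
    if s[i,4]>30:
        pts=np.argwhere(l==i)[:,::-1].astype(np.float32);print(s[i],ce[i].round(1),onz(c,ce[i],.024).round(4),cv2.fitLine(pts,2,0,.01,.01).ravel().round(2))
for v in (170,180,190,200,210): print(v,g[v,275:365:2].tolist())
E
```

```text
[ 0.57268712 -0.24191576  0.12084278] [-1.79969619e+02  1.26858296e-02 -1.68292282e+02] [array([321.,  99.]), array([295., 192.]), array([347., 191.])]
[315  91  15  19 154] [323.3 101. ] [ 0.4865 -0.2569  0.024 ] [  0.36  -0.93 323.26 100.96]
[291 169  10  49 229] [295.2 190.5] [ 0.5761 -0.267   0.024 ] [ 9.0000e-02 -1.0000e+00  2.9523e+02  1.9045e+02]
[342 169  10  49 262] [346.9 192. ] [ 0.5671 -0.2156  0.024 ] [9.0000e-02 1.0000e+00 3.4690e+02 1.9203e+02]
170 [157, 153, 152, 158, 162, 166, 162, 164, 164, 135, 59, 67, 62, 123, 168, 167, 162, 161, 157, 156, 152, 155, 155, 150, 147, 146, 146, 149, 148, 151, 152, 158, 157, 116, 60, 66, 58, 131, 152, 147, 151, 147, 141, 140, 138]
180 [160, 154, 153, 157, 156, 158, 153, 156, 148, 85, 53, 50, 67, 142, 150, 154, 153, 155, 156, 154, 157, 157, 156, 156, 158, 155, 156, 159, 149, 160, 159, 156, 162, 152, 73, 45, 42, 80, 155, 160, 158, 150, 149, 149, 148]
190 [251, 252, 249, 203, 152, 152, 153, 154, 127, 64, 55, 47, 115, 164, 156, 159, 163, 163, 166, 167, 163, 167, 163, 163, 158, 162, 161, 160, 153, 150, 150, 149, 150, 147, 112, 46, 57, 53, 127, 149, 145, 154, 155, 161, 158]
200 [251, 251, 251, 252, 251, 252, 242, 169, 108, 57, 55, 120, 252, 251, 251, 250, 237, 233, 193, 185, 167, 164, 167, 165, 156, 159, 165, 163, 156, 156, 157, 160, 155, 159, 151, 74, 50, 47, 100, 164, 167, 174, 172, 172, 170]
210 [252, 252, 251, 251, 251, 251, 252, 208, 85, 67, 71, 208, 252, 251, 251, 251, 251, 251, 251, 251, 251, 251, 251, 251, 251, 251, 251, 251, 251, 252, 251, 252, 246, 190, 169, 116, 59, 53, 69, 149, 171, 167, 171, 172, 170]
```

play_rows:
  commands:
    - [[0,0,0.026,0.1,0.08,2,8.7],[0,0,0.026,0.1,0.08,5,8.7],[0,0,0.026,0.1,0.08,8,8.7],[0,0,0.026,0.1,0.08,10.5,8.7],[0,0,0.026,0.1,0.08,12.5,8.7],[0,0,0.026,0.1,0.08,14,8.7],[0,0,0.026,0.1,0.08,14.4,8.7],[0,0,0.026,0.1,0.08,14.4,8.7]]

```text
clock: 16.28
tool_pos: [0.5715, -0.2413, -0.0236]
orientation: [-180.0, 0.0, -169.8]
force: [-0.2, -0.3, -0.5]
opening: 0.0869
gripper_force: 0.0
```

play_rows:
  commands:
    - [[0,0,0,0,0,0.1,8.7],[0,0,0,0,0,0.2,8.7],[0,0,0,0,0,0.3,8.7],[0,0,0,0,0,0.3,8.7]]

```text
clock: 16.62
tool_pos: [0.5714, -0.2422, -0.0261]
orientation: [-180.0, 0.1, -169.9]
force: [-0.1, -0.1, -1.0]
opening: 0.0871
gripper_force: 0.0
```

play_rows:
  commands:
    - [[0,0,0,0,0.05,0.1,8.7],[0,0,0,0,0.05,0.2,8.7],[0,0,0,0,0.05,0.3,8.7],[0,0,0,0,0.05,0.4,8.7],[0,0,0,0,0.05,0.4,8.7]]

```text
clock: 17.03
tool_pos: [0.5706, -0.2418, -0.0312]
orientation: [180.0, -0.0, -169.9]
force: [0.1, -0.1, 0.1]
opening: 0.0869
gripper_force: 0.0
```

play_rows:
  commands:
    - [[0,0,0,0,0,0,7.5],[0,0,0,0,0,0,6.5],[0,0,0,0,0,0,6],[0,0,0,0,0,0,5.6],[0,0,0,0,0,0,5.3],[0,0,0,0,0,0,5.3],[0,0,0,0,0,0,5.3],[0,0,0,0,0,0,5.3]]

```text
clock: 17.7
tool_pos: [0.5707, -0.2417, -0.031]
orientation: [180.0, 0.0, -169.9]
force: [0.5, -1.0, -0.2]
opening: 0.0533
gripper_force: 7.1
```

play_rows:
  commands:
    - [[0,0,0,0,0,-0.4,5.3],[0,0,0,0,0,-1.2,5.3],[0,0,0,0,0,-2.5,5.3],[0,0,0,0,0,-4,5.3],[0,0,0,0,0,-6,5.3],[0,0,0,0,0,-8,5.3],[0,0,0,0,0,-9.5,5.3],[0,0,0,0,0,-10,5.3]]

```text
clock: 18.37
tool_pos: [0.5722, -0.2421, 0.0725]
orientation: [-179.9, 0.2, -169.8]
force: [0.3, 0.3, -2.0]
opening: 0.0533
gripper_force: 6.9
```

play_rows:
  commands:
    - [[0,0,0,0,0,-1,5.3],[0,0,0,0,0,-2.5,5.3],[0,0,0,0,0,-4,5.3],[0,0,0,0,0,-5,5.3],[0,0,0,0,0,-5,5.3],[0,0,0,0,0,-5,5.3]]

```text
clock: 18.87
tool_pos: [0.5706, -0.2416, 0.1189]
orientation: [180.0, 0.0, -169.9]
force: [-0.7, -0.5, -2.1]
opening: 0.053
gripper_force: 6.9
```

```bash
python3 - <<'E'
from h import *
import pickle
o=ctrl.get_obs();p=ctrl.snapshot('wrist');save(p,'w11');c=campose(p,o);pickle.dump((c,o),open('w11.pkl','wb'))
print(o['tool_pos'],o['orientation'],o['opening'],o['gripper_force'])
Rm=R.from_euler('xyz',o['orientation'],degrees=True)
g=p['color'].max(2).astype(int);m=np.zeros(g.shape,np.uint8);m[0:218,250:400]=g[0:218,250:400]<75
n,l,s,ce=cv2.connectedComponentsWithStats(m)
for i in range(1,n):
    if s[i,4]>40:
        X=onz(c,ce[i],o['tool_pos'][2]+.031+.024); print(s[i],ce[i].round(1),X.round(4),Rm.inv().apply(X-o['tool_pos']).round(4))
q=ctrl.snapshot('side');save(q,'s11');cs=campose(q);t=ctrl.snapshot('top');save(t,'t11');ct=campose(t)
for cc,im in((cs,q),(ct,t)):
    for k in ('tongs','jaw_right'): print(k,[(np.round(d['bbox']).tolist(),round(d['conf'],2)) for d in ctrl.find_in(im,k)][:2])
    print('exp jaws,pin',[proj(cc,o['tool_pos']+Rm.apply(v)).round().tolist() for v in ([-.092,.033,-.043],[-.092,-.033,-.043],[.09,0,-.043],[-.116,.033,-.043],[-.116,-.033,-.043])])
print(delta([.5394,-.018,.12],None,o))
E
```

```text
[ 0.57063417 -0.24158919  0.1188567 ] [ 1.79987314e+02  2.35862623e-02 -1.69879405e+02] 0.05302313160560846 6.868402843829244
[306  92  21   7  56] [317.   95.7] [ 0.4925 -0.2566  0.1739] [ 0.0796 -0.001  -0.055 ]
tongs [([301.0, 103.0, 84.0, 24.0], 0.8)]
jaw_right [([330.0, 266.0, 28.0, 32.0], 0.55), ([302.0, 104.0, 74.0, 9.0], 0.52)]
exp jaws,pin [[311.0, 119.0], [312.0, 105.0], [381.0, 113.0], [302.0, 119.0], [303.0, 105.0]]
tongs [([423.0, 202.0, 19.0, 34.0], 0.73)]
jaw_right [([437.0, 201.0, 7.0, 27.0], 0.44), ([169.0, 124.0, 20.0, 78.0], 0.41)]
exp jaws,pin [[401.0, 152.0], [431.0, 146.0], [436.0, 232.0], [399.0, 141.0], [428.0, 135.0]]
([0.0, 0.0, 0.0], [-0.85, 22.56, -0.11])
```

play_rows:
  commands:
    - [[0,0,0,0,1,0,5.3],[0,0,0,0,3,0,5.3],[0,0,0,-0.1,6,0,5.3],[0,0,0,-0.2,9,0,5.3],[0,0,0,-0.4,12,0,5.3],[0,0,0,-0.5,15,0,5.3],[0,0,0,-0.7,18,0,5.3],[0,0,0,-0.8,20.5,0,5.3]]

```text
clock: 19.88
tool_pos: [0.5419, -0.0364, 0.119]
orientation: [180.0, 0.0, -169.8]
force: [0.9, -0.2, -1.0]
opening: 0.053
gripper_force: 6.9
```

play_rows:
  commands:
    - [[0,0,0,0,1.2,0,5.3],[0,0,0,-0.05,2,0,5.3],[0,0,0,-0.05,2.06,0,5.3],[0,0,0,-0.05,2.06,0,5.3],[0,0,0,-0.05,2.06,0,5.3]]

```text
clock: 20.3
tool_pos: [0.5394, -0.0189, 0.1189]
orientation: [-180.0, -0.0, -169.9]
force: [0.5, -0.6, -1.2]
opening: 0.0529
gripper_force: 6.9
```

```bash
python3 - <<'E'
from h import *
o=ctrl.get_obs();print(o['tool_pos'],o['orientation'],o['opening'],o['gripper_force'],delta([.5394,-.018,.12],None,o))
Rm=R.from_euler('xyz',o['orientation'],degrees=True)
for n in('side','top'):
    p=ctrl.snapshot(n);save(p,n+'12');c=campose(p)
    print(n,'jaws',[proj(c,o['tool_pos']+Rm.apply(v)).round(1).tolist() for v in ([-.092,.033,-.043],[-.092,-.033,-.043])],'knob',proj(c,[.630,-.002,.092]).round(1))
    u,v=proj(c,[.630,-.002,.12]).astype(int)
    I=cv2.resize(p['color'][v-32:v+32,u-40:u+40],(400,320),interpolation=cv2.INTER_CUBIC);print(u,v)
    M=I if n=='side' else np.hstack([M,I])
cv2.imwrite('pics/m12.png',M[:,:,::-1])
E
```

```text
[ 0.53939184 -0.01890175  0.11888571] [-1.79991021e+02 -1.31454499e-02 -1.69903003e+02] 0.05293423317939587 6.868666308000684 ([0.0, 0.0, 0.0], [-0.02, 0.09, -0.11])
side jaws [[303.0, 175.6], [304.7, 157.1]] knob [304.9 189.1]
304 180
top jaws [[298.1, 168.4], [328.4, 162.4]] knob [312.2 171.1]
312 168
```

View pics/m12.png

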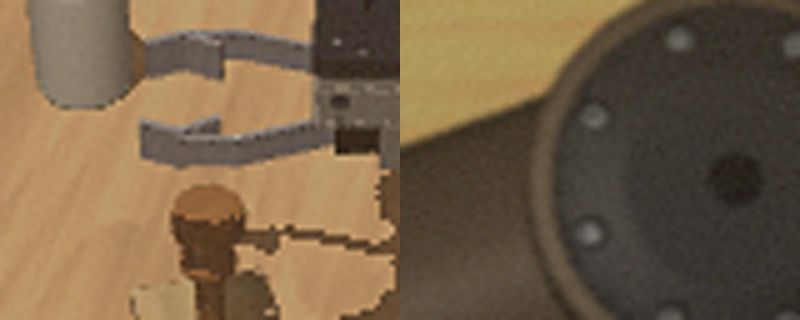

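```bash
python3 - <<'E'
import cv2
im=cv2.imread('pics/side12.png');h=cv2.cvtColor(im,cv2.COLOR_BGR2HSV)
print('     '+' '.join(f'{u%1000:3d}' for u in range(288,330)))
for v in range(152,184): print(v,' '.join('  .' if h[v,u,1]>85 else f'{h[v,u,2]:3d}' for u in range(288,330)))
E
```

```text
288 289 290 291 292 293 294 295 296 297 298 299 300 301 302 303 304 305 306 307 308 309 310 311 312 313 314 315 316 317 318 319 320 321 322 323 324 325 326 327 328 329
152  95  93   .   .   .   .   .   .   .   .   .   .   .   .   .   .   .   .   .   .   .   .   .   .   .   .   .   .   .   .   .   .   .   .   .   .   .   .   .  60  60  67
153 104  94   .   .   .   .   .   .   .   .   .   .   .   .   .   .   .   .   .   .   .   .   .   .   .   .   .   .   .   .   .   .   .   .   .   .   .   .   .  55  69  66
154 100  89   .   .   .   .   .   .   . 167 166 156 143 139 125 146 129 129 134 134 133 118 118 124 134 132 156 153   .   .   .   .   .   .   .   .   .   .   .  59  63  65
155 101  97   .   .   . 167 168 154 147 133 119 115  79 111 135 135 150 131 110  84 101  97  78  96  96  99  80 110 111 133 134 158 157 168   .   .   .   .   .  65  63  64
156 101  97   .   .   . 130 121 119  96  95  92  94 100 105  98 104 110 134 134 152 104 102 102 100 103 101 101  96 102  95  97  95 105 112 130 133 157 160 116  64   .  63
157 101  95   .   .   .  91  93  98  96  96  96  96  94  98 103 102 102 
[... 3871 characters left out ...]
   .   .   .
180   .   .   .   .   .   .   . 126 127 104 101 102  99 101 101 101  98 101 100 101 100 100 100  97  94  95 121   .   .   .   .   .   .   .   .   .   .   .   .   .   .   .
181   .   .   .   .   .   .   .   .   .   .   . 120   .   .   .   .   .   .   .   .   .   .   .   .   .   .   .   .   .   .   .   .   .   .   .   .   .   .   .   .   .   .
182   .   .   .   .   .   .   .   .   .   .   .   .   .   .   .   .   .   .   .   .   .   .   .   .   .   .   .   .   .   .   .   .   .   .   .   .   .   .   .   .   .   .
183   .   .   .   .   .   .   .   .   .   .   .   .   .   .   .   .   .   .   .   .   .   .   .   .   .   .   .   .   .   .   .   .   .   .   .   .   .   .   .   .   .   .
```

```bash
python3 - <<'E'
from h import *
p=ctrl.snapshot('side');c=campose(p)
o=ctrl.get_obs();g=o['tool_pos']
for n,u,y,z in(('jl',300,.031,g[2]+.043),('jr',300,-.035,g[2]+.043),('knob',305.6,-.002,.092)):
    xs=np.linspace(.58,.70,121);us=[proj(c,[x,y,z])[0] for x in xs];print(n,np.interp(-u,-np.array(us),xs) if us[0]<us[-1] else np.interp(u,us[::-1],xs[::-1]))
h=cv2.cvtColor(p['color'],cv2.COLOR_RGB2HSV);print('knob top rows');
for v in range(183,200): print(v,' '.join(f'{h[v,u,0]:2d}/{h[v,u,2]:3d}' for u in range(295,318)))
E
```

```text
jl 0.6307856080682979
jr 0.6468588167656781
knob 0.6282869705720099
knob top rows
183 16/187 15/187 15/180 15/176 16/181 16/184 15/183 16/182 15/181 15/178 16/173 16/175 15/173 16/179 15/182 16/189 15/178 16/176 16/186 17/188 16/187 16/187 14/182
184 17/187 15/186 16/179 16/175 16/183 15/186 16/180 16/179 16/180 15/177 15/183 15/162 16/172 16/181 16/185 16/190 16/178 16/182 15/186 17/185 16/185 15/183 17/178
185 16/187 16/183 17/176 16/177 16/184 16/184 15/181 14/156 15/138 13/144 14/143 15/147 14/147 14/150 16/175 15/187 16/180 16/183 16/187 17/187 16/187 16/183 16/178
186 16/184 15/180 15/175 16/181 16/185 14/157 14/139 14/142 15/146 14/146 13/147 14/143 14/140 15/142 13/145 14/151 16/169 15/185 16/187 16/188 17/187 15/180 15/180
187 16/184 15/179 16/175 16/185 15/161 14/144 13/148 14/147 14/146 14/142 14/141 14/144 14/144 14/142 14/145 14/144 14/142 16/186 16/189 17/186 17/184 16/175 16/181
188 16/177 16/177 16/179 15/177 14/146 14/146 14/143 14/139 14/145 14/145 14/146 13/145 14/146 13/147 13/148 14/144 14/145 15/163 16/188 17/189 16/184 15/175 15/182
189 16/178 16/173 16/182 15/
[... 1086 characters left out ...]
4/ 88 16/107 15/105 14/102 13/102 14/105
196 16/180 16/179 15/178 16/180 13/128 16/ 81 12/ 87 14/ 84 14/ 91 12/ 88 14/ 84 13/ 87 16/ 82 13/ 85 15/ 82 13/ 78 14/ 88 15/111 14/106 15/109 15/103 12/102 16/101
197 16/180 15/179 15/177 16/177 14/177 13/126 14/ 84 15/ 88 14/109 15/ 87 13/ 87 13/ 83 13/ 80 14/ 80 13/ 84 14/109 16/200 16/194 16/193 15/194 14/101 15/101 15/104
198 16/180 16/179 15/176 15/174 16/175 13/105 12/ 79 14/ 83 15/ 98 14/ 91 12/102 14/ 86 14/ 83 13/ 82 12/ 79 14/ 78 15/167 16/191 16/189 17/186 15/186 15/182 16/193
199 15/181 16/178 15/174 16/171 16/178 13/148 13/ 80 14/ 83 15/ 83 11/ 86 14/ 85 14/ 86 17/ 83 13/ 84 13/ 82 15/ 75 15/134 16/186 16/189 16/187 16/179 16/183 16/185
```

play_rows:
  commands:
    - [[0,0,0,0.4,0.05,0,5.3],[0,0,0,0.8,0.1,0,5.3],[0,0,0,0.8,0.1,1,5.3],[0,0,0,0.8,0.1,2,5.3],[0,0,0,0.8,0.1,3,5.3],[0,0,0,0.8,0.1,3.5,5.3],[0,0,0,0.8,0.1,3.5,5.3]]

```text
clock: 21.03
tool_pos: [0.5301, -0.0189, 0.0819]
orientation: [-180.0, -0.2, -169.9]
force: [-0.5, 0.9, -2.1]
opening: 0.0529
gripper_force: 6.9
```

```bash
python3 - <<'E'
from h import *
o=ctrl.get_obs();g=o['tool_pos'];print(g,o['opening'],o['force'])
p=ctrl.snapshot('side');save(p,'side13');c=campose(p);h=cv2.cvtColor(p['color'],cv2.COLOR_RGB2HSV)
Rm=R.from_euler('xyz',o['orientation'],degrees=True)
print([proj(c,g+Rm.apply(v)).round(1).tolist() for v in ([-.1,.033,-.043],[-.1,-.033,-.043])])
for v in range(164,202): print(v,''.join('.' if h[v,u,1]>85 and h[v,u,0]>14 and h[v,u,2]>160 else ('#' if h[v,u,1]<=85 else 'k') for u in range(285,335)))
E
```

```text
[ 0.53006997 -0.01885785  0.08191145] 0.052918295946706675 [-0.53422504  0.88031477 -2.05899057]
[[304.1, 188.5], [305.6, 169.9]]
164 #####kk.......................................k#k#
165 #####k........................................k#k#
166 ####k.........................................k##k
167 ###k..............##################..........####
168 #k...........############################.....####
169 ............#################################k##k#
170 ............k#################################k#kk
171 ............k#################################kk##
172 .............################k#k##################
173 .............###############.......k##########k###
174 .............###############............k#####kk##
175 .............####kk...k#####.........k.......kkkkk
176 ..............k.........k.#k..................kkkk
177 ..............................................#kkk
178 ..............................................####
179 ..............................................####
180 ..............................................####
181 ...............................
[... 419 characters left out ...]
..######################################
190 ............##################################kk..
191 ............##############################kk......
192 ............##########################kk..........
193 .............kkk##################k...............
194 .............kkkkkkkkkkkkkkkk.....................
195 ..k...........kkkkkkkkkkkkkk......................
196 ............k.kkkkkkkkkkkkk.........k..kk.........
197 ...............kkkkkkkkkkk...kkkkkkkkkkkkkkk......
198 ...............kkkkkkkkkkkkkkkkkkk.kk..kkkkkkkkk..
199 ...............kkkkkkkkkkkkkkkkkkkkk.......kkkkkkk
200 ...............kkkkkkkkkkkk...kkkkkk............kk
201 ...............kkkkkkkkkkk.......kkk..............
```

play_rows:
  commands:
    - [[0,0,0,0,0,0.7,5.3],[0,0,0,0,0,1.4,5.3],[0,0,0,0,0,2.1,5.3],[0,0,0,0,0,2.8,5.3],[0,0,0,0,0,3.4,5.3],[0,0,0,0,0,3.9,5.3],[0,0,0,0,0,3.9,5.3],[0,0,0,0,0,3.9,5.3]]

```text
clock: 21.75
tool_pos: [0.5311, -0.0187, 0.0446]
orientation: [-180.0, -0.0, -169.9]
force: [0.4, -0.6, -2.3]
opening: 0.0528
gripper_force: 6.9
```

```bash
python3 - <<'E'
from h import *
o=ctrl.get_obs();g=o['tool_pos'];print(g,o['opening'],o['gripper_force'],o['force'])
p=ctrl.snapshot('side');save(p,'side14');c=campose(p);h=cv2.cvtColor(p['color'],cv2.COLOR_RGB2HSV)
for v in range(174,212): print(v,''.join('.' if h[v,u,1]>85 and h[v,u,0]>14 and h[v,u,2]>160 else ('#' if h[v,u,1]<=85 else 'k') for u in range(285,335)))
E
```

```text
[ 0.53111404 -0.01867298  0.04462446] 0.052817425990268965 6.868503768928349 [ 0.41398991 -0.58715073 -2.25593492]
174 .................................................#
175 ..............................................####
176 ..............................................####
177 ..............................................####
178 .......................k...#####..............#kk#
179 ................#####################.........####
180 .............############################.....####
181 .............#####################################
182 .............####################################k
183 .............##################################k##
184 .............###############...kk#k###############
185 .............####kkkkkkk####.........k############
186 .............##kkkkkkkkkkk##..............######k#
187 .............kkkkkkkkkkkkkk#.................k####
188 ..............kkkkkkkkkkkkkk.................k#kkk
189 ..............kkkkkkkkkkkkkk.................kkkk#
190 .............kkkkkkkkkkkkkkkk................kkkkk
191 .............kkkkkkkkkkkkkkkk................#
[... 404 characters left out ...]
..#########k######..k.##################
200 ............######################################
201 ............#####################################k
202 ............################################kkkkkk
203 ............############################kk......kk
204 .............k######################kk............
205 .......k.........k##############kk................
206 ..................kkkkkkkkkkkkkkkk.....k..........
207 .....k............kkkkkkkkkkkkkkkk................
208 .....k............kkkkkkkkkkkkkk..................
209 .....k............kkkkkkkkkkkkkk..k...............
210 .....k............kkkkkkkkkkkkkk..k...............
211 ......k...........kkkkkkkkkkk.....................
```

play_rows:
  commands:
    - [[0,0,0,0,0,0,5.0],[0,0,0,0,0,0,4.8],[0,0,0,0,0,0,4.6],[0,0,0,0,0,0,4.4],[0,0,0,0,0,0,4.2],[0,0,0,0,0,0,4.0],[0,0,0,0,0,0,3.8],[0,0,0,0,0,0,3.6]]

```text
clock: 22.47
tool_pos: [0.5313, -0.0186, 0.045]
orientation: [-180.0, 0.0, -169.9]
force: [0.8, 0.2, -0.2]
opening: 0.0398
gripper_force: 29.6
```

play_rows:
  commands:
    - [[0,0,0,0,0,0,3.0],[0,0,0,0,0,0,3.0],[0,0,0,0,0,0,3.0],[0,0,0,0,0,0,3.0]]

```text
clock: 22.8
tool_pos: [0.5313, -0.0186, 0.045]
orientation: [180.0, 0.0, -169.9]
force: [-0.3, 0.6, -1.9]
opening: 0.0399
gripper_force: 29.6
```

```bash
python3 - <<'E'
from h import *
o=ctrl.get_obs();g=o['tool_pos'];print(g,o['opening'],o['gripper_force'],o['force'])
p=ctrl.snapshot('side');save(p,'side15');c=campose(p);h=cv2.cvtColor(p['color'],cv2.COLOR_RGB2HSV)
for v in range(178,216): print(v,''.join('.' if h[v,u,1]>85 and h[v,u,0]>14 and h[v,u,2]>160 else ('#' if h[v,u,1]<=85 else 'k') for u in range(285,335)))
E
```

```text
[ 0.53131046 -0.01858358  0.04496109] 0.03992112788390201 29.595970809459686 [-0.29126936  0.59466476 -1.86301522]
178 ..............................................#k##
179 ..............................................####
180 ..............................................#k#k
181 ...........................k.##..............k####
182 ..................####################.......k####
183 ...............#############################.####k
184 .............#####################################
185 ............k#####################################
186 ............k#####kkkk############################
187 .............##kkkkkkkkkk###kk..k#################
188 .............#kkkkkkkkkkkkk#..........k######kkkkk
189 .............kkkkkkkkkkkkkk#................k#kkk#
190 .............kkkkkkkkkkkkkkk.................#kkkk
191 .............kkkkkkkkkkkkkkk.................##kkk
192 .............kkkkkkkkkkkkkkk.................#####
193 ............####kkkkkkkk####.................#####
194 ............#######k#######k..............########
195 ..k......k..################........##########
[... 404 characters left out ...]
......kkkkkkkkkkkkkkkkkkkkkkkkkkkk......
204 .............k....kkkkkkkkkkkkkkkk.kkkkkkkkkkkkkkk
205 .......k..........kkkkkkkkkkkkkkkk........kkkkkkkk
206 ..................kkkkkkkkkkkkkk.k................
207 .....k............kkkkkkkkkkkkkkkk................
208 .....k............kkkkkkkkkkkkkkk.................
209 .....k............kkkkkkkkkkkkkkk.k...............
210 .....k............kkkkkkkkkkkkkk..k...............
211 ......k...........kkkkkkkkkkkkkkkk................
212 ......k...........kkkkkkkkkkkkkkk..k..............
213 ......k...........kkkkkkkkkkkkk....k..............
214 ......kk...........kkkkkkkkkkkkkkkk...............
215 .......k.................kkkkkkkkkkkk.........kkkk
```

Opening is 39.9 mm at 29.6 N, which matches jaws closed on the head. Lifting now.

play_rows:
  commands:
    - [[0,0,0,0,0,-0.4,3.0],[0,0,0,0,0,-1,3.0],[0,0,0,0,0,-2,3.0],[0,0,0,0,0,-3.2,3.0],[0,0,0,0,0,-4.5,3.0],[0,0,0,0,0,-6,3.0],[0,0,0,0,0,-7.5,3.0],[0,0,0,0,0,-8.5,3.0]]

```text
clock: 23.52
tool_pos: [0.532, -0.0185, 0.1325]
orientation: [180.0, 0.1, -169.9]
force: [0.7, 0.6, -2.9]
opening: 0.0396
gripper_force: 29.6
```

play_rows:
  commands:
    - [[0,0,0,0,0,-0.7,3.0],[0,0,0,0,0,-1.2,3.0],[0,0,0,0,0,-1.5,3.0],[0,0,0,0,0,-1.5,3.0],[0,0,0,0,0,-1.5,3.0],[0,0,0,0,0,-1.5,3.0],[0,0,0,0,0,-1.5,3.0]]

```text
clock: 24.1
tool_pos: [0.5309, -0.0187, 0.1443]
orientation: [-180.0, -0.1, -169.9]
force: [0.3, -0.5, -2.4]
opening: 0.0399
gripper_force: 29.6
```

```bash
python3 - <<'E'
from h import *
o=ctrl.get_obs();g=o['tool_pos'];print(g,o['opening'],o['gripper_force'],o['force'])
p=ctrl.snapshot('side');save(p,'side16');c=campose(p);h=cv2.cvtColor(p['color'],cv2.COLOR_RGB2HSV)
print({k:[(np.round(d['bbox']).tolist(),round(d['conf'],2)) for d in ctrl.find_in(p,k)][:3] for k in ['knob','stand','stopper','flask']})
for v in range(140,216,1): print(v,''.join('.' if h[v,u,1]>85 and h[v,u,0]>14 and h[v,u,2]>160 else ('#' if h[v,u,1]<=85 else 'k') for u in range(285,335)))
E
```

```text
[ 0.53093406 -0.01867694  0.14429792] 0.0398703090658701 29.60540145635605 [ 0.34943457 -0.50231421 -2.38670436]
{'knob': [([296.0, 155.0, 12.0, 6.0], 0.57)], 'stand': [([292.0, 196.0, 32.0, 31.0], 0.78)], 'stopper': [([319.0, 313.0, 20.0, 24.0], 0.84)], 'flask': [([308.0, 327.0, 43.0, 44.0], 0.95), ([373.0, 336.0, 50.0, 56.0], 0.8)]}
140 ####..........................................k#k#
141 ####....................................k.....kk##
142 ####..........................................####
143 ####.........................................k###k
144 ####k.........................................###k
145 ####k.........................................###k
146 ####k........................................k####
147 ####k........................................k#k##
148 ####k........................#...............k####
149 ####k............####################........k####
150 ####k........###############################.kkkkk
151 #####......###################################kkkk
152 #####.....k###############k###################kkkk
153 #####.....k######k##########################
[... 2716 characters left out ...]
......kkkkkkkkkkkkkkkkkkkkkkkk..........
204 .............k...kkkkkkkkkkkkkkkkkkkkkk...........
205 .......kk.........kkkkkkkkkkkkkkkkkkkk............
206 ..................kkkkkkkkkkkkkkkkkkkkkk..........
207 .....k............kkkkkkkkkkk..kkkkkkkk...........
208 .....k............kkkkkkkkkkkk....kkkk.........kkk
209 .....k............kkkkkkkkkkkk.kk.kkkkkkkk.kkkkkkk
210 .....k............kkkkkkkkkkk.....kkkkkkkkkkk.k...
211 ......k...........kkkkkkkkkkk.....k.....k.........
212 ......k...........kkkkkkkkkk...k...k..............
213 ......k...........kkkkkkk.........kk..............
214 ......kk...........kkkk.........k..k..............
215 .......k............................k.............
```

The knob is in the jaws about 10 cm above the empty stand, and the flask is standing with its stopper in. Handing in.

```bash
python3 -c "
from plant import ctrl
print(ctrl.close_job())"
```

```text
the job is handed in; nothing more can be done
None
```

The job is handed in at about 24 s, but no verdict came back: the flask is closed with its stopper seated and released, and the tongs hold the knob by its head about 10 cm above the stand.

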